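Wedge the sprung vanity door shut

ROBOT

A 6-joint arm with a two-finger parallel gripper is mounted at the origin on the work surface. World frame = base frame: x ahead of the robot, y to its left, z up, the work surface at z = 0. Lengths are in mm, angles in rad, forces in N, time in s.
With the tool pointing down it reaches from about 275 to 1000 mm from the base axis. Payload 8.4 kg.
Tool frame: the origin (TCP) lies midway between the tips of the shut fingers; the grasp point (between the pads) lies 19 mm behind it; z points along the fingers, y is the line along which they close (so a half turn about z gives the same grasp; the last joint's range is limited). The gripper opens to 85 mm and grips with 20 to 120 N. Pads are 22 mm wide; open, the fingers measure 114 mm over their backs; the gripper's body (76 mm by 85 mm) begins 54 mm behind the grasp point. The pads swing forward as they close: fully open they stand 13 mm farther back than shut.
Start: joints at [1.236, 0.353, 1.633, -0, 1.155, -0.002], TCP at [204.18, 590.71, 231.281] pointing down, gripper open.
Joint ranges: [-2.63, 2.63], [-0.92, 2.1], [0.06, 2.66], [-1.3, 4.44], [0, 2.69], [-3.02, 3.02]. Speed limits (rad/s): [2.22, 2.22, 2.79, 3.14, 3.14, 3.14].

INTERFACE

Orientations are given as [roll, pitch, yaw] about the fixed x, y, z axes, in that order (R = Rz(yaw) Ry(pitch) Rx(roll)).
In Python, from rig import monitor, imaging, r gives the robot as it stands.
- The arm moves only by the tool drive_tool, never from a script. Its argument "plan" is a list of rows, each an object of numbers: "x", "y", "z": the shift along the tool's x, y, z in units of 50 mm (1.0 is 50 mm); "ax", "ay", "az": the turn, a rotation vector about the tool's x, y, z in units of 6 degrees (1.0 is 6 degrees); "hand": the finger opening in mm, from 0 to 85.4. In form: [{"x": .., "y": .., "z": .., "ax": .., "ay": .., "az": .., "hand": ..}, ...]. A call has 1 to 8 rows; each row is the pose to reach, as a shift and turn from the pose commanded when the call began, along the tool's axes at that moment; what a row does not reach only later rows make up. A row lasts 1/10 s, in which the tool goes at most 50 mm and 8.59 degrees, less where a joint would pass 70% of its speed; a pose out of reach is approached as far as the arm can. A call with a gripper value outside its range is refused whole. The fingers move at their own pace and stop on an object; "grip_force" is the grip in N (left out, the last holds). Time passes only in rows, so rows that repeat a pose let the fingers close. It gives the time, the measured TCP pose, the force, the opening and the grip force at its end, in the units of the state.
- monitor.sense(): the state, without advancing time (a new reading comes with each control period).
- imaging.grab_frame(name): name is "scene" or "top" or "wrist"; returns the picture (384x512x3 uint8, red, green, blue); there is no depth.
- imaging.camera_info(name): a dict with "mtx" (3x3 intrinsics, pixels), "R" (3x3) and "t" (3): a world point X has camera coordinates R X + t. Camera axes: x right, y down, z forward; pixel columns grow to the right and rows downward; lengths in mm; the calibration is good to about 2 mm. A picture is of the moment at which its call begins: read the wrist's pose just before it. camera_info takes no time and is no camera call; for the wrist camera it gives the pose at the moment of the call.
- r.sign_off(): hands the job in; it is judged then, once.
The state is a dict: "clock": time; "qpos": joint angles; "qvel": joint speeds; "joint_efforts": joint torques, N m; "eef_pos": TCP position; "tcp_rot": TCP orientation; "contact_force": force on the tool from outside, world axes, zero at the start; "wrist_torque": the same for the moment, N m; "opening": opening from 0.0 (shut) to 1.0 (fully open); "grasp_force": force on a finger pad.
Only numpy, scipy, OpenCV 4.12 (cv2) and the standard library are available. Lean on these libraries where they do the work, as an engineer would, in place of code of your own. Each camera call takes 0.05 s, during which the arm holds its last target. There are 200 camera calls.

TASK

The mirrored door of the little white cosmetics cabinet has lost its catch and springs ajar. Slide the pink wedge, thin end first, under the free half of the door, push the door fully shut with it, and tap the wedge in until it jams firmly between counter and door, but never so hard that it bears on the glass door with more than 25 N; then let go, and leave the other things on the counter where they stand.

Things in the scene. Friction and masses are not known exactly. Their poses are not given: they have to be found in the camera images.
- wedge_grip (a point): Centre of the grab block at the heel (thick end) of the loose pink wedge, 24 mm above its underside. Block 30 mm long, 40 wide, 48 high. x axis points along the wedge to its thin tip, y across it, z up. The wedge starts flat on the counter. Its ramp falls evenly from 25 mm high (15 mm ahead of this point) to 4 mm at the tip (135 mm ahead).
- wedge_tip (a point): Middle of the wedge's thin tip, at its underside; same axes as wedge_grip.
- door_seat (a point): Fixed point on the counter below the shut door's front face, 138 mm from its hinge: the wedge's midline should pass over it. x axis points level into the cabinet (the way to push the wedge), y along the shut door to its hinge, z up. The gap between counter and door is 12 to 18 mm and is not told. Behind the door the wedge's tip has free room under the cabinet.
- door (a joint): Angle in rad of the door, a mirror in a black frame, 216 mm wide, 148 high, 14 thick, on an upright hinge: 0 is fully shut against its stop, growing as it swings out to the room, at most 0.65. A spring holds it ajar near 0.55; pushing it shut takes about 1.5 N at 138 mm from the hinge; unless jammed it springs open.
- cabinet: White cosmetics cabinet, fixed, 256 mm wide, 190 high, on corner feet; origin on the counter below the middle of the shut door's face, x into the cabinet. Its top board juts out 75 mm in front of the shut door, underside 168 mm up, over the wedge's place: a hand working the wedge must lean back from the cabinet by 30 to 45 degrees.
- wedge: The whole pink wedge, 150 mm long, 40 wide, about 130 to 250 g; origin at the centre of its underside, 60 mm ahead of the grab block's centre and 75 mm behind the tip; x to the tip. Pushing it on with 15 to 20 N once the door is shut jams it well (some 10 N on the door, kept after release); 40 N is too much. The drag on the way is up to 10 N.
- shagreen_box: Bystander: cream round lidded box, 102 mm across, 75 mm high; origin under its centre.
- white_box: Bystander: white round box, 104 mm across, 70 mm high; origin under its centre.
- crystal: Bystander: pale crystal on a clear 70 mm square block, 60 mm high in all; origin under its centre.
- roller_a: Bystander: blue hair roller standing upright, 38 mm across, 72 mm high; origin under its centre.
- roller_b: Bystander: pale green hair roller standing upright, 38 mm across, 72 mm high; origin under its centre.
- brush: Bystander: brush lying flat.
Not all that is in view belongs to the job. Several things look just like the wedge: the one meant starts nearest to the robot's base.

How it is judged (in metres and radians):
On the way:
1. the wedge's tip is under the door and has begun to push it shut (x of wedge_tip in the frame of door_seat above -0.05 m and contact force between wedge and door above 0.3 N and value of joint door between 0.1 and 0.4 rad), for 0.05 s.
At the end, for the whole second after the job is handed in: Door shut within 0.03 rad; wedge flat on the counter (0.06 rad, tip within 5 mm) and still under the door's free half, tip at least 30 mm past the shut door's front face and within 60 mm sideways of door_seat, and jammed: bearing on the door with over 4 N after release (value of joint door below 0.03 rad and contact force between wedge and door above 4 N and height (world z) of wedge_tip below 0.005 m and x of wedge_tip in the frame of door_seat above 0.03 m and y of wedge_tip in the frame of door_seat between -0.06 and 0.06 m and angle between wedge's own z axis and vertical below 0.06 rad and linear speed of wedge below 0.01 m/s); the robot touches nothing.
It fails at once if the wedge is forced: it bears on the door with more than 25 N (contact force between wedge and door above 25 N).
It fails at once if a bystander is moved by more than 30 mm (distance of any of shagreen_box, white_box, crystal, roller_a, roller_b, brush from where it was at the start of the episode above 0.03 m).
It also fails if it takes over 45 s, if anything falls off the work surface, if the arm or the gripper's body presses on something with over 40 N, if the wrist force passes 120 N, or if a joint passes its speed limit or range.

## Working session

There is one attempt and no reset: what is moved stays moved. The work goes in short steps, Python scripts to look and compute and a tool call to move; the robot and the scene stay as the last step left them, time stands still between calls to the robot, and variables do not carry over. Pictures are saved under pics/ and viewed, at most 10 in all, crops included, and the job is handed in when it is done.

Besides the shell and the picture viewer there is one more tool, called after "Emit:" in YAML: its name, and indented under it one key for each argument. drive_tool: Moves the arm, as the interface text tells. Its arguments: {"type":"object","properties":{"plan":{"type":"array","items":{"type":"object","properties":{"x":{"type":"number"},"y":{"type":"number"},"z":{"type":"number"},"ax":{"type":"number"},"ay":{"type":"number"},"az":{"type":"number"},"hand":{"type":"number"}}}},"grip_force":{"type":"number"}},"required":["plan"]}

```bash
mkdir -p pics
cat > h.py <<'E'
import numpy as np, cv2
from rig import monitor, imaging, r
def save(n,f): 
    im=imaging.grab_frame(n); cv2.imwrite(f,im[:,:,::-1]); return im
def ray(n,px,z,ci=None):
    c=ci or imaging.camera_info(n); R=np.array(c['R']);t=np.array(c['t']);K=np.array(c['mtx'])
    d=R.T@np.linalg.inv(K)@np.array([px[0],px[1],1.]); o=-R.T@t
    return o+d*(z-o[2])/d[2]
def proj(n,X,ci=None):
    c=ci or imaging.camera_info(n); p=np.array(c['mtx'])@(np.array(c['R'])@np.array(X,float)+np.array(c['t'])); return p[:2]/p[2]
E
python3 - <<'E'
from h import *
a=save('scene','pics/s0.png'); b=save('top','pics/t0.png')
for n in('scene','top'):
    c=imaging.camera_info(n); print(n,-np.array(c['R']).T@c['t'],np.array(c['mtx'])[0,0])
print(monitor.sense())
E
```

```text
scene [1281.68445728  410.94010753  696.25303573] 375.0746784530873
top [ 478.91892779  110.10385986 1117.15732301] 382.0424886741327
{'clock': 0.1, 'qpos': array([ 1.23556842e+00,  3.53627335e-01,  1.63407021e+00, -3.05332157e-05,
        1.15524088e+00, -2.39176867e-03]), 'qvel': array([ 0.00064435, -0.00193875, -0.00190642,  0.00122371, -0.00123301,
       -0.00070936]), 'joint_efforts': array([-7.26686230e-04, -6.06356978e+01, -3.42820323e+01, -1.04610735e-04,
        3.83472550e-03,  9.84856229e-06]), 'eef_pos': array([204.05889963, 590.27256056, 230.6020475 ]), 'tcp_rot': array([-3.14024682e+00,  2.46991380e-05,  2.80876888e+00]), 'contact_force': array([ 0.53806422, -0.60839271,  0.64094847]), 'wrist_torque': array([-0.05325319, -0.02348966,  0.00067101]), 'grasp_force': 0.0, 'opening': 0.9989148103635858}
```

View pics/t0.png

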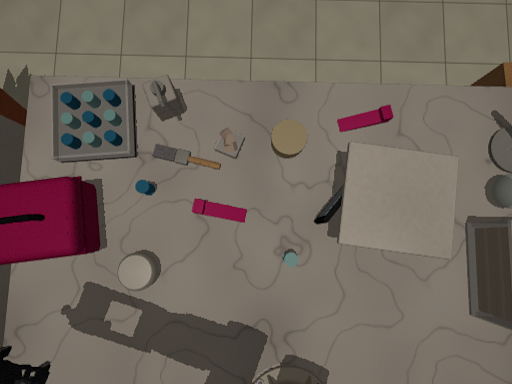

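View pics/s0.png

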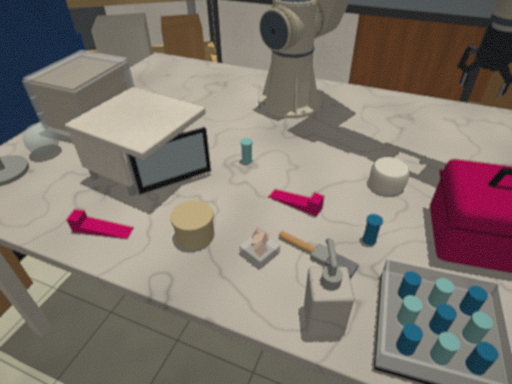

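The top view shows two pink wedges. The near one has its heel at (199,206) and its tip at (246,216), pointing toward the cabinet. The cabinet board spans (345,145)–(455,255), and the door's free end stands out at (318,220). The scene view shows the same layout. The green roller at (290,258) stands near the door.

Run:
```python
from h import *
b=cv2.imread('pics/t0.png'); a=cv2.imread('pics/s0.png')
c=imaging.camera_info('top')
def pink(im):
    h=cv2.cvtColor(im,cv2.COLOR_BGR2HSV); return cv2.inRange(h,(155,150,60),(178,255,255))
m=pink(b)
cs,_=cv2.findContours(m,cv2.RETR_EXTERNAL,cv2.CHAIN_APPROX_NONE)
for k in cs:
    if cv2.contourArea(k)>150:
        q=cv2.minAreaRect(k); print('pink',q,cv2.contourArea(k)); 
        for p in cv2.boxPoints(q): print('  ',p.round(1),ray('top',p,0,c).round(0)[:2],'z48',ray('top',p,48,c).round(0)[:2])
h=cv2.cvtColor(b,cv2.COLOR_BGR2HSV)
g=cv2.cvtColor(b,cv2.COLOR_BGR2GRAY); print(g[200,400],g[230,200],g[200,330],b[200,400])
# board
w=(g>g[200,400]-12).astype('uint8')*255
w[:130]=0;w[270:]=0;w[:,:320]=0;w[:,470:]=0
w=cv2.morphologyEx(w,cv2.MORPH_OPEN,np.ones((7,7)))
k=max(cv2.findContours(w,cv2.RETR_EXTERNAL,cv2.CHAIN_APPROX_NONE)[0],key=cv2.contourArea)
q=cv2.minAreaRect(k);print('board',q)
B=np.array([ray('top',p,190,c)[:2] for p in cv2.boxPoints(q)]);print(B.round(1),np.linalg.norm(np.diff(B,axis=0),axis=1))
k4=cv2.approxPolyDP(k,8,True)[:,0];print(k4.tolist(),[ray('top',p,190,c)[:2].round(0).tolist() for p in k4])
for nm,px,z in[('rollerB',(291,258),72),('rollerA',(143,186),72),('cryst',(230,142),30),('cream',(289,137),75),('white',(137,271),70)]: print(nm,ray('top',px,z,c).round(0))
big=cv2.resize(b[110:290,170:370],(800,720)); cv2.imwrite('pics/c1.png',cv2.resize(b[130:280,180:380],(800,600),interpolation=cv2.INTER_CUBIC))
```

```text
pink ((219.11538696289062, 209.92308044433594), (53.1474723815918, 13.924245834350586), 11.309932708740234) 654.0
   [191.7 211.5] [543. 288.] z48 [541. 280.]
   [194.4 197.9] [584. 282.] z48 [579. 274.]
   [246.5 208.3] [556. 128.] z48 [553. 127.]
   [243.8 222. ] [516. 135.] z48 [515. 134.]
pink ((36.76804733276367, 220.13670349121094), (82.73451232910156, 79.39761352539062), 86.05481719970703) 5572.0
   [ -5.7 181.6] [618. 872.] z48 [612. 840.]
   [ 73.5 176.1] [640. 641.] z48 [633. 618.]
   [ 79.2 258.7] [401. 605.] z48 [404. 584.]
   [  0.  264.1] [380. 830.] z48 [385. 799.]
pink ((365.2792053222656, 119.1971435546875), (14.965792655944824, 54.82476043701172), 73.88658142089844) 644.0
   [336.9 119.6] [ 830. -138.] z48 [ 815. -127.]
   [389.5 104.4] [ 882. -298.] z48 [ 864. -281.]
   [393.7 118.8] [ 837. -310.] z48 [ 822. -292.]
   [341. 134.] [ 786. -150.] z48 [ 773. -139.]
129 118 45 [116 128 137]
board ((403.0949401855469, 193.78366088867188), (119.01953125, 115.37670135498047), 7.549422264099121)
[[ 464.3  -93.2]
 [ 747.8 -132.6]
 [ 714.7 -425.9]
 [ 433.5 -375.6]] [286.25132497 295.17760011 285.64378292]
[[350, 143], [340, 243], [450, 257], [465, 145], [453, 143], [456, 157]] [[711.0, -128.0], [465.0, -102.0], [437.0, -365.0], [713.0, -414.0], [717.0, -385.0], [682.0, -390.0]]
rollerB [420.   4.  72.]
rollerA [606. 414.  72.]
cryst [746. 180.  30.]
cream [753.  13.  75.]
white [377. 417.  70.]
```

View pics/c1.png

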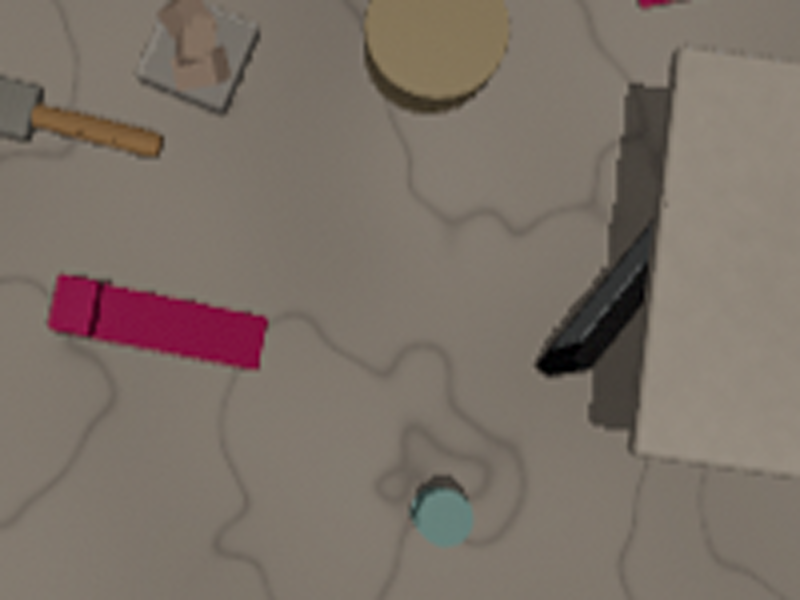

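The crop shows the wedge block's top at (48–100, 275–335) and its tip edge at (262,315)–(258,370). The board's front edge runs from (680,47) to (635,453), and the door's free end is at (538,365). Next I get the poses from these edges and check them against the given sizes.

Run:
```python
from h import *
c=imaging.camera_info('top')
f=lambda x,y:(180+x/4-.4,130+y/4-.4)
P=lambda x,y,z:ray('top',f(x,y),z,c)[:2]
pu,pl=P(680,47,190),P(637,453,190); print('board front',pu,pl,np.linalg.norm(pu-pl))
yv=(pu-pl)/np.linalg.norm(pu-pl); xv=np.array([yv[1],-yv[0]]); print('xv',xv,'yaw',np.arctan2(xv[1],xv[0]))
o=(pu+pl)/2+75*xv; seat=o-30*yv; hinge=o+108*yv; print('origin',o,'seat',seat,'hinge',hinge)
# predicted door free end at .55
for z in(16,164):
  d=-yv*np.cos(.55)-xv*np.sin(.55); e=hinge+216*d; print('free end px',((proj('top',[*e,z],c)-[180,130]+.4)*4))
# wedge
tip=(P(266,317,4)+P(259,370,4))/2; hb=P(48,328,48),P(58,275,48); he=P(91,337,48),P(101,283,48)
print('tip',tip,P(266,317,4)-P(259,370,4)); print('block',hb,he)
bc=(sum(hb)+sum(he))/4; print('block c',bc,'len tip',np.linalg.norm(tip-bc),'yaw',np.arctan2(*(tip-bc)[::-1]))
# scene cam check
for nm,X in[('board pu',[*pu,190]),('pl',[*pl,190]),('tip',[*tip,2]),('blk',[*bc,48]),('door end top',[*e,164]),('seat',[*seat,0])]: print(nm,proj('scene',X).round(1))
a=cv2.imread('pics/s0.png'); cv2.imwrite('pics/c2.png',cv2.resize(a[80:240,60:340],(798,456),interpolation=cv2.INTER_CUBIC))
```

```text
board front [ 715.52771615 -127.09271724] [465.1270877  -98.79285774] 251.99475544869574
xv [-0.11230337 -0.99367397] yaw -1.6833371062046694
origin [ 581.9046494  -187.46833505] seat [ 552.09443038 -184.09923405] hinge [ 689.2214379  -199.59709869]
free end px [537.33701957 371.45265255]
free end px [575.54085339 363.63461398]
tip [535.18537266 131.31371638] [38.57847477 -4.12681998]
block (array([540.37560451, 280.61783723]), array([577.70084776, 275.19713564])) (array([534.7694024 , 250.34165769]), array([572.74953099, 244.8166573 ]))
block c [556.39884641 262.74332196] len tip 133.13058511586246 yaw -1.7308217980542158
board pu [142.6 152.5]
pl [204.7 107. ]
tip [271.3 193.2]
blk [315.9 197.4]
door end top [206.4 126.6]
seat [172.5 171.4]
```

View pics/c2.png

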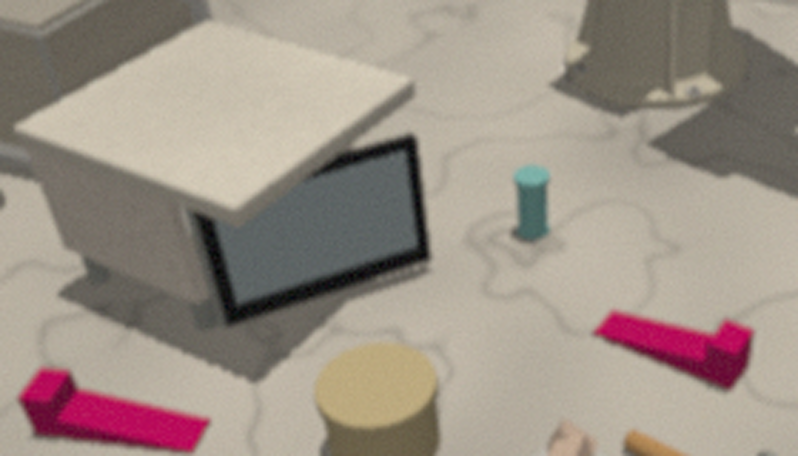

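The scene crop confirms the geometry: the predicted board corners, wedge tip, block and door end all land within about 2 px of what is seen. Next I plan the pre-grasp.

```bash
cat >> h.py <<'E'
from scipy.spatial.transform import Rotation as Ro
SEAT=np.array([552.1,-184.1]); SYAW=-1.683
def tool(yaw,lean):
    w=np.array([np.cos(yaw),np.sin(yaw),0]); y=np.array([-w[1],w[0],0]); z=np.sin(lean)*w-np.cos(lean)*np.array([0,0,1]); return np.c_[np.cross(y,z),y,z]
def delta(pos,R,p0=None,R0=None):
    s=monitor.sense(); p0=s['eef_pos'] if p0 is None else p0; R0=Ro.from_euler('xyz',s['tcp_rot']).as_matrix() if R0 is None else R0
    return (R0.T@(np.array(pos)-p0)/50).round(3),(np.degrees(Ro.from_matrix(R0.T@R).as_rotvec())/6).round(3)
E
python3 - <<'E'
from h import *
R=tool(-1.731,np.radians(40)); g=np.array([556.4,262.7,30]); t=g+19*R[:,2]
print(t, delta(t-90*R[:,2]+[0,0,20],R))
E
```

```text
[554.45179674 250.6434247   15.44515558] (array([-8.644, -2.987,  2.528]), array([ 4.637, -5.518, 12.771]))
```

Emit:
drive_tool:
  plan:
    - {"x": -0.8, "y": -0.3, "z": 0, "ax": 0.45, "ay": -0.5, "az": 1.2, "hand": 85}
    - {"x": -1.6, "y": -0.6, "z": 0, "ax": 0.9, "ay": -1.0, "az": 2.4, "hand": 85}
    - {"x": -2.4, "y": -0.9, "z": 0, "ax": 1.35, "ay": -1.6, "az": 3.6, "hand": 85}
    - {"x": -3.2, "y": -1.2, "z": 0, "ax": 1.8, "ay": -2.1, "az": 4.8, "hand": 85}
    - {"x": -4.0, "y": -1.5, "z": 0, "ax": 2.2, "ay": -2.6, "az": 6.0, "hand": 85}
    - {"x": -4.8, "y": -1.8, "z": 0, "ax": 2.6, "ay": -3.1, "az": 7.2, "hand": 85}
    - {"x": -5.6, "y": -2.1, "z": 0.3, "ax": 3.0, "ay": -3.6, "az": 8.4, "hand": 85}
    - {"x": -6.2, "y": -2.3, "z": 0.5, "ax": 3.4, "ay": -4.1, "az": 9.4, "hand": 85}

```text
clock: 0.9
eef_pos: [461.0, 378.9, 205.7]
tcp_rot: [-3.033, 0.528, 1.823]
contact_force: [-0.3, 0.8, -0.2]
opening: 0.996
grasp_force: 0.0
```

Run:
```python
from h import *
R=tool(-1.731,np.radians(40)); g=np.array([556.4,262.7,30]); t=g+19*R[:,2]
s=monitor.sense();print(s['clock'],s['qpos'].round(2),s['eef_pos'],s['contact_force']); print(delta(t-90*R[:,2]+[0,0,20],R))
```

```text
0.9 [ 0.88  0.56  1.48 -0.35  1.52  0.75] [461.02896945 378.94889481 205.71152721] [-0.27295649  0.84523569 -0.16300993]
(array([-0.614,  1.917,  2.509]), array([ 1.239, -1.425,  3.302]))
```

Emit:
drive_tool:
  plan:
    - {"x": -0.2, "y": 0.5, "z": 0.6, "ax": 0.4, "ay": -0.4, "az": 1.0, "hand": 85}
    - {"x": -0.4, "y": 1.0, "z": 1.2, "ax": 0.8, "ay": -0.9, "az": 2.1, "hand": 85}
    - {"x": -0.55, "y": 1.5, "z": 1.8, "ax": 1.1, "ay": -1.3, "az": 3.0, "hand": 85}
    - {"x": -0.6, "y": 1.9, "z": 2.5, "ax": 1.24, "ay": -1.42, "az": 3.3, "hand": 85}
    - {"x": -0.6, "y": 1.9, "z": 2.5, "ax": 1.24, "ay": -1.42, "az": 3.3, "hand": 85}
    - {"x": -0.6, "y": 1.9, "z": 2.5, "ax": 1.24, "ay": -1.42, "az": 3.3, "hand": 85}

```text
clock: 1.5
eef_pos: [561.1, 310.2, 103.5]
tcp_rot: [-3.136, 0.697, 1.419]
contact_force: [0.1, 0.1, 0.6]
opening: 0.997
grasp_force: 0.0
```

Run:
```python
from h import *
R=tool(-1.731,np.radians(40)); g=np.array([556.4,262.7,30]); t=g+19*R[:,2]
s=monitor.sense();print(s['clock'],s['qpos'].round(2),s['eef_pos'],s['contact_force']); print(delta(t-90*R[:,2]+[0,0,20],R)); print(delta(t,R))
ci=imaging.camera_info('wrist'); save('wrist','pics/w1.png')
print('pred block',proj('wrist',[556.4,262.7,48],ci),'tip',proj('wrist',[535.2,131.3,2],ci))
```

```text
1.5 [ 0.72  0.81  1.33 -0.42  1.57  1.  ] [561.05291032 310.24187603 103.54237733] [0.11725956 0.10191478 0.56938322]
(array([-0.043,  0.06 ,  0.013]), array([-0.004, -0.011,  0.062]))
(array([0.212, 0.062, 2.12 ]), array([-0.004, -0.011,  0.062]))
pred block [253.85355778 205.90277275] tip [252.64208158 225.47746074]
```

View pics/w1.png

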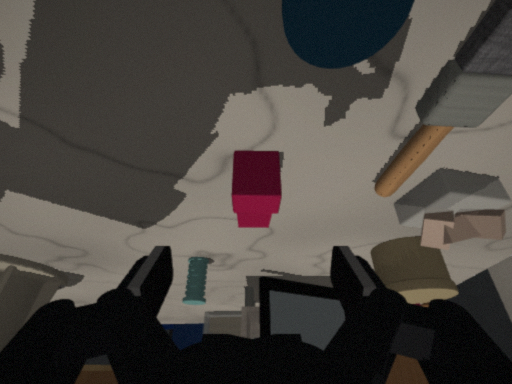

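The wrist view shows the block's top face centred near (257,200), straight between the fingers, within about 3 px of the prediction (254,206). The blue roller is close to the camera at (345,30), so I check clearance before descending.

Run:
```python
from h import *
R=tool(-1.731,np.radians(40)); g=np.array([556.4,262.7,30]); t=g+19*R[:,2]
c=imaging.camera_info('wrist'); o=-np.array(c['R']).T@c['t']; s=monitor.sense(); print(o,o-s['eef_pos'],'after',o-s['eef_pos']+t)
```

```text
[585.57483398 461.20261791 163.47401205] [ 24.46052186 149.93465535  58.58218896] after [578.9123186  400.57808005  74.02734454]
```

Clearance to the roller would be too tight at a 40° lean, so I use 33° and a slightly higher grasp.

Run:
```python
from h import *
R=tool(-1.731,np.radians(33)); g=np.array([556.4,262.7,35]); t=g+19*R[:,2]
s=monitor.sense(); R0=Ro.from_euler('xyz',s['tcp_rot']).as_matrix()
c=imaging.camera_info('wrist'); o=-np.array(c['R']).T@c['t']; print('cam after',R@(R0.T@(o-s['eef_pos']))+t)
print(delta(t-60*R[:,2],R)); print(delta(t,R))
```

```text
cam after [578.62241655 394.35780169  95.30562061]
(array([0.05 , 0.061, 0.883]), array([0.01 , 1.139, 0.062]))
(array([0.192, 0.06 , 2.075]), array([0.01 , 1.139, 0.062]))
```

Emit:
drive_tool:
  plan:
    - {"x": 0.05, "y": 0.06, "z": 0.4, "ay": 0.8, "az": 0.06, "hand": 85}
    - {"x": 0.05, "y": 0.06, "z": 0.88, "ay": 1.14, "az": 0.06, "hand": 85}
    - {"x": 0.1, "y": 0.06, "z": 1.3, "ay": 1.14, "az": 0.06, "hand": 85}
    - {"x": 0.15, "y": 0.06, "z": 1.7, "ay": 1.14, "az": 0.06, "hand": 85}
    - {"x": 0.19, "y": 0.06, "z": 2.07, "ay": 1.14, "az": 0.06, "hand": 85}
    - {"x": 0.19, "y": 0.06, "z": 2.07, "ay": 1.14, "az": 0.06, "hand": 85}
    - {"x": 0.19, "y": 0.06, "z": 2.07, "ay": 1.14, "az": 0.06, "hand": 85}

```text
invalid input
```

Emit:
drive_tool:
  plan:
    - {"hand": 30}
    - {"hand": 30}
    - {"hand": 30}
    - {"hand": 30}
    - {"hand": 30}
    - {"hand": 30}
  grip_force: 45

```text
invalid input
```

Run:
```python
from h import *
s=monitor.sense();print(s)
a=save('top','pics/t2.png'); a=save('scene','pics/s2.png')
```

```text
{'clock': 1.55, 'qpos': array([ 0.72341828,  0.81181458,  1.33134048, -0.41961792,  1.5703781 ,
        1.00194533]), 'qvel': array([ 0.01631992, -0.03051429, -0.00598999, -0.00213818,  0.00028855,
        0.00056628]), 'joint_efforts': array([-1.65396094e+00, -7.98007178e+01, -2.68323952e+01, -2.04716809e+00,
        3.10765564e+00,  1.01799148e-02]), 'eef_pos': array([561.11431212, 311.26796256, 104.89182309]), 'tcp_rot': array([-3.13764763,  0.69519401,  1.41893562]), 'contact_force': array([-1.27012036,  0.65813451,  0.21647729]), 'wrist_torque': array([ 0.26907189, -0.03373106,  0.01398738]), 'grasp_force': 0.0, 'opening': 0.9926783981910432}
```

Every row needs all seven fields.

Emit:
drive_tool:
  plan:
    - {"x": 0.05, "y": 0.06, "z": 0.4, "ax": 0, "ay": 0.8, "az": 0.06, "hand": 85}
    - {"x": 0.05, "y": 0.06, "z": 0.88, "ax": 0, "ay": 1.14, "az": 0.06, "hand": 85}
    - {"x": 0.1, "y": 0.06, "z": 1.3, "ax": 0, "ay": 1.14, "az": 0.06, "hand": 85}
    - {"x": 0.15, "y": 0.06, "z": 1.7, "ax": 0, "ay": 1.14, "az": 0.06, "hand": 85}
    - {"x": 0.19, "y": 0.06, "z": 2.07, "ax": 0, "ay": 1.14, "az": 0.06, "hand": 85}
    - {"x": 0.19, "y": 0.06, "z": 2.07, "ax": 0, "ay": 1.14, "az": 0.06, "hand": 85}
    - {"x": 0.19, "y": 0.06, "z": 2.07, "ax": 0, "ay": 1.14, "az": 0.06, "hand": 85}

```text
clock: 2.35
eef_pos: [555.4, 253.4, 20.6]
tcp_rot: [3.139, 0.575, 1.41]
contact_force: [-0.2, 0.2, 0.6]
opening: 0.992
grasp_force: 0.0
```

Run:
```python
from h import *
R=tool(-1.731,np.radians(33)); g=np.array([556.4,262.7,35]); t=g+19*R[:,2]
s=monitor.sense();print(s['eef_pos'],t,s['contact_force'],s['opening'],s['qpos'].round(2)); print(delta(t,R))
```

```text
[555.35073466 253.41417824  20.55988615] [554.74927194 252.48436821  19.06525921] [-0.16546263  0.19857776  0.60460039] 0.9915420625129272 [ 0.64  0.8   1.52 -0.41  1.28  1.01]
(array([-0.001, -0.009,  0.036]), array([ 0.027, -0.012, -0.001]))
```

Emit:
drive_tool:
  plan:
    - {"x": 0, "y": 0, "z": 0, "ax": 0, "ay": 0, "az": 0, "hand": 30}
    - {"x": 0, "y": 0, "z": 0, "ax": 0, "ay": 0, "az": 0, "hand": 30}
    - {"x": 0, "y": 0, "z": 0, "ax": 0, "ay": 0, "az": 0, "hand": 30}
    - {"x": 0, "y": 0, "z": 0, "ax": 0, "ay": 0, "az": 0, "hand": 30}
    - {"x": 0, "y": 0, "z": 0, "ax": 0, "ay": 0, "az": 0, "hand": 30}
    - {"x": 0, "y": 0, "z": 0, "ax": 0, "ay": 0, "az": 0, "hand": 30}
    - {"x": 0, "y": 0, "z": 0, "ax": 0, "ay": 0, "az": 0, "hand": 30}
  grip_force: 50

```text
clock: 3.05
eef_pos: [555.7, 253.0, 19.9]
tcp_rot: [3.139, 0.575, 1.41]
contact_force: [-0.6, 2.7, 5.8]
opening: 0.463
grasp_force: 51.1
```

Run:
```python
from h import *
s=monitor.sense();print(s['eef_pos'],s['tcp_rot'],s['contact_force'],s['opening']*85.4,s['grasp_force'])
R0=Ro.from_euler('xyz',s['tcp_rot']).as_matrix(); gp=s['eef_pos']-19*R0[:,2]; print('grasp pt',gp)
ty=R0[:,1]; yaw=np.arctan2(-ty[0],ty[1]); print('yaw',yaw)
# target: wedge midline through seat at SYAW, tip 170 short of seat
xv=np.array([np.cos(SYAW),np.sin(SYAW)])
for d in(150,):
  tgt=np.array([*(SEAT-xv*(135+d)),gp[2]]); R=tool(SYAW,np.radians(33)); print(d,tgt,delta(tgt+19*R[:,2],R))
```

```text
[555.66068793 253.01422723  19.87188555] [3.13887499 0.57473601 1.40989826] [-0.60329387  2.73597515  5.83320857] 39.49924121336352 51.05548359453678
grasp pt [557.26441208 263.21770639  35.81920764]
yaw -1.7302170324949055
150 [584.01099028  99.10785423  35.81920764] (array([-2.648,  1.058,  1.717]), array([-0.227, -0.011, -0.39 ]))
```

Emit:
drive_tool:
  plan:
    - {"x": -0.02, "y": 0, "z": -0.03, "ax": 0, "ay": 0, "az": 0, "hand": 30}
    - {"x": -0.4, "y": 0.15, "z": 0.21, "ax": 0, "ay": 0, "az": 0, "hand": 30}
    - {"x": -0.95, "y": 0.38, "z": 0.58, "ax": -0.07, "ay": 0, "az": -0.1, "hand": 30}
    - {"x": -1.5, "y": 0.6, "z": 0.93, "ax": -0.13, "ay": 0, "az": -0.2, "hand": 30}
    - {"x": -2.0, "y": 0.8, "z": 1.25, "ax": -0.2, "ay": 0, "az": -0.3, "hand": 30}
    - {"x": -2.4, "y": 0.95, "z": 1.51, "ax": -0.227, "ay": 0, "az": -0.39, "hand": 30}
    - {"x": -2.67, "y": 1.06, "z": 1.68, "ax": -0.227, "ay": 0, "az": -0.39, "hand": 30}
    - {"x": -2.67, "y": 1.06, "z": 1.68, "ax": -0.227, "ay": 0, "az": -0.39, "hand": 30}

```text
clock: 3.85
eef_pos: [582.0, 85.5, 21.4]
tcp_rot: [-3.14, 0.577, 1.457]
contact_force: [-0.6, 0.8, -1.8]
opening: 0.458
grasp_force: 50.4
```

```bash
cat >> h.py <<'E'
def status():
    s=monitor.sense(); R0=Ro.from_euler('xyz',s['tcp_rot']).as_matrix(); gp=s['eef_pos']-19*R0[:,2]
    xv=np.array([np.cos(SYAW),np.sin(SYAW)]); yv=np.array([-xv[1],xv[0]]); d=gp[:2]-SEAT
    print('t',s['clock'],'tip x',round(d@xv+135,1),'y',round(d@yv,1),'z',gp[2].round(1),'F along',round(s['contact_force'][:2]@xv,1),'Fz',s['contact_force'][2].round(1),'grip',s['grasp_force'].round(1),'open',(s['opening']*85.4).round(1),'yaw',round(np.arctan2(-R0[0,1],R0[1,1]),3),'lean',np.degrees(np.arccos(-R0[2,2])).round(1),s['qpos'].round(2))
    return s,gp,R0,xv
E
python3 - <<'E'
from h import *
status(); a=save('top','pics/t3.png'); cv2.imwrite('pics/c3.png',cv2.resize(a[130:280,180:380,::-1],(800,600),interpolation=cv2.INTER_CUBIC))
E
```

```text
Traceback (most recent call last):
  File "h.py", line 21, in status
    print('t',s['clock'],'tip x',round(d@xv+135,1),'y',round(d@yv,1),'z',gp[2].round(1),'F along',round(s['contact_force'][:2]@xv,1),'Fz',s['contact_force'][2].round(1),'grip',s['grasp_force'].round(1),'open',(s['opening']*85.4).round(1),'yaw',round(np.arctan2(-R0[0,1],R0[1,1]),3),'lean',np.degrees(np.arccos(-R0[2,2])).round(1),s['qpos'].round(2))
                                                                                                                                                                                ^^^^^^^^^^^^^^^^^^^^^^
AttributeError: 'float' object has no attribute 'round'
```

```bash
sed -i "s/s\['grasp_force'\].round(1)/s['grasp_force']/; s/(s\['opening'\]\*85.4).round(1)/s['opening']*85.4/" h.py
python3 - <<'E'
from h import *
s,gp,R0,xv=status(); a=save('top','pics/t3.png'); cv2.imwrite('pics/c3.png',cv2.resize(a[130:280,180:380,::-1],(800,600),interpolation=cv2.INTER_CUBIC))
e=R0.T@np.array([*xv,0]);print('push dir in tool',e,'up',R0.T@[0,0,1],'seat yv',R0.T@[-xv[1],xv[0],0])
c=imaging.camera_info('top')
for X in([*(gp[:2]+135*xv),4],): print('pred tip', (proj('top',X,c)-[180,130]+.4)*4)
E
```

```text
t 3.85 tip x -146.6 y -0.4 z 37.3 F along -0.7 Fz -1.8 grip 50.380460576852784 open 39.071650424378454 yaw -1.686 lean 33.0 [ 0.42  0.73  1.69 -0.55  1.11  0.88]
push dir in tool [-0.83825887  0.00300935  0.54526417] up [-0.54527022 -0.00175327 -0.8382585 ] seat yv [ 0.00156662  0.99999393 -0.00311061]
pred tip [496.03369973 303.43488059]
```

View pics/c3.png

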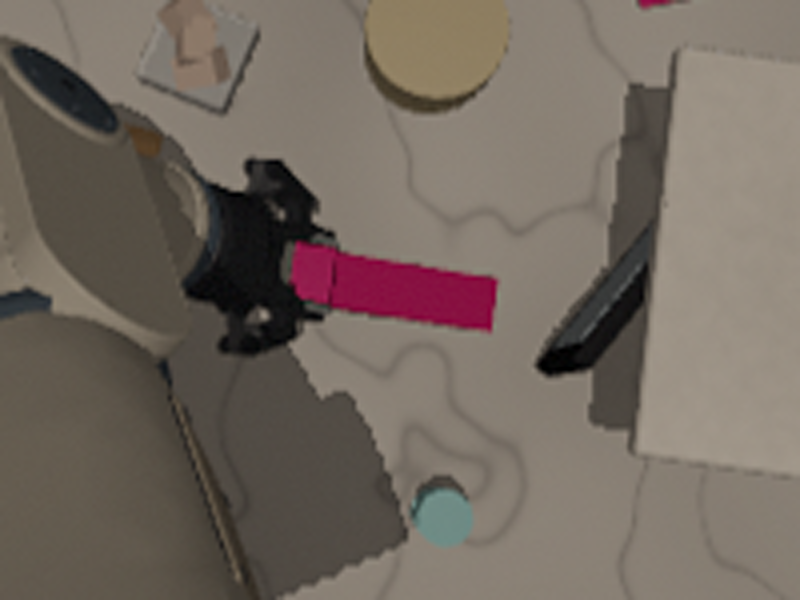

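The tip is at crop (495,304), matching the prediction (496,303), so the wedge is aligned with the seat. Here the counter is clear, so I set it down and regrasp at 40° lean for more room under the jutting board.

Run:
```python
from h import *
s,gp,R0,xv=status(); R=tool(SYAW,np.radians(40)); g=gp.copy(); g[2]=33
print(delta(g+19*R[:,2],R))
```

```text
t 3.9 tip x -148.1 y -0.4 z 37.3 F along -0.9 Fz -1.1 grip 50.37910020793788 open 39.593297809249506 yaw -1.685 lean 33.0 [ 0.42  0.73  1.69 -0.55  1.11  0.88]
(array([0.   , 0.001, 0.069]), array([-0.023, -1.168, -0.011]))
```

Emit:
drive_tool:
  plan:
    - {"x": 0.016, "y": 0, "z": 0.025, "ax": 0, "ay": 0, "az": 0, "hand": 30}
    - {"x": 0.016, "y": 0, "z": 0.025, "ax": 0, "ay": 0, "az": 0, "hand": 70}
    - {"x": 0.016, "y": 0, "z": 0.025, "ax": 0, "ay": 0, "az": 0, "hand": 70}
    - {"x": 0.016, "y": 0, "z": 0.025, "ax": 0, "ay": 0, "az": 0, "hand": 70}
    - {"x": 0.016, "y": 0, "z": 0.025, "ax": 0, "ay": 0, "az": 0, "hand": 70}

```text
clock: 4.4
eef_pos: [582.4, 88.6, 20.0]
tcp_rot: [-3.141, 0.576, 1.459]
contact_force: [0.8, -0.3, -0.2]
opening: 0.824
grasp_force: 0.0
```

Emit:
drive_tool:
  plan:
    - {"x": -0.016, "y": 0, "z": 0.045, "ax": 0, "ay": -1.17, "az": 0, "hand": 70}
    - {"x": -0.016, "y": 0, "z": 0.045, "ax": 0, "ay": -1.17, "az": 0, "hand": 70}
    - {"x": -0.016, "y": 0, "z": 0.045, "ax": 0, "ay": -1.17, "az": 0, "hand": 30}
    - {"x": -0.016, "y": 0, "z": 0.045, "ax": 0, "ay": -1.17, "az": 0, "hand": 30}
    - {"x": -0.016, "y": 0, "z": 0.045, "ax": 0, "ay": -1.17, "az": 0, "hand": 30}
    - {"x": -0.016, "y": 0, "z": 0.045, "ax": 0, "ay": -1.17, "az": 0, "hand": 30}
    - {"x": -0.016, "y": 0, "z": 0.045, "ax": 0, "ay": -1.17, "az": 0, "hand": 30}
  grip_force: 50

```text
clock: 5.1
eef_pos: [582.3, 86.0, 18.9]
tcp_rot: [-3.141, 0.698, 1.458]
contact_force: [-0.4, 0.2, 0.8]
opening: 0.468
grasp_force: 50.4
```

Run:
```python
from h import *
s,gp,R0,xv=status()
e=R0.T@np.array([*xv,0]);print('push dir in tool',e,'up',R0.T@[0,0,1])
```

```text
t 5.1 tip x -149.0 y -0.2 z 33.4 F along -0.2 Fz 0.8 grip 50.38375787087716 open 39.98552750165485 yaw -1.684 lean 40.0 [ 0.46  0.79  1.65 -0.61  1.21  0.95]
push dir in tool [-7.66345864e-01  7.42075064e-04  6.42427791e-01] up [-6.42428176e-01 -5.17904070e-04 -7.66345725e-01]
```

Emit:
drive_tool:
  plan:
    - {"x": -0.2, "y": 0, "z": 0.168, "ax": 0, "ay": 0, "az": 0, "hand": 30}
    - {"x": -0.46, "y": 0, "z": 0.385, "ax": 0, "ay": 0, "az": 0, "hand": 30}
    - {"x": -0.766, "y": 0, "z": 0.642, "ax": 0, "ay": 0, "az": 0, "hand": 30}
    - {"x": -1.073, "y": 0, "z": 0.9, "ax": 0, "ay": 0, "az": 0, "hand": 30}
    - {"x": -1.303, "y": 0, "z": 1.092, "ax": 0, "ay": 0, "az": 0, "hand": 30}
    - {"x": -1.456, "y": 0, "z": 1.221, "ax": 0, "ay": 0, "az": 0, "hand": 30}
    - {"x": -1.532, "y": 0, "z": 1.285, "ax": 0, "ay": 0, "az": 0, "hand": 30}
    - {"x": -1.532, "y": 0, "z": 1.285, "ax": 0, "ay": 0, "az": 0, "hand": 30}

```text
clock: 5.9
eef_pos: [570.7, -14.8, 18.9]
tcp_rot: [-3.14, 0.7, 1.458]
contact_force: [0.6, -3.8, 3.1]
opening: 0.463
grasp_force: 50.4
```

Run:
```python
from h import *
s,gp,R0,xv=status()
e=R0.T@np.array([*xv,0]);print('push dir in tool',e,'up',R0.T@[0,0,1])
```

```text
t 5.9 tip x -47.6 y -0.5 z 33.4 F along 3.7 Fz 3.1 grip 50.38943905150518 open 39.53847925498686 yaw -1.684 lean 40.1 [ 0.33  0.74  1.76 -0.71  1.1   0.92]
push dir in tool [-0.76515227  0.00120486  0.64384823] up [-0.64384934 -0.00121386 -0.76515132]
```

Emit:
drive_tool:
  plan:
    - {"x": -0.115, "y": 0, "z": 0.096, "ax": 0, "ay": 0, "az": 0, "hand": 30}
    - {"x": -0.23, "y": 0, "z": 0.193, "ax": 0, "ay": 0, "az": 0, "hand": 30}
    - {"x": -0.345, "y": 0, "z": 0.289, "ax": 0, "ay": 0, "az": 0, "hand": 30}
    - {"x": -0.46, "y": 0, "z": 0.386, "ax": 0, "ay": 0, "az": 0, "hand": 30}
    - {"x": -0.575, "y": 0, "z": 0.482, "ax": 0, "ay": 0, "az": 0, "hand": 30}
    - {"x": -0.69, "y": 0, "z": 0.579, "ax": 0, "ay": 0, "az": 0, "hand": 30}
    - {"x": -0.805, "y": 0, "z": 0.675, "ax": 0, "ay": 0, "az": 0, "hand": 30}
    - {"x": -0.918, "y": 0, "z": 0.773, "ax": 0, "ay": 0, "az": 0, "hand": 30}

```text
clock: 6.7
eef_pos: [564.8, -71.9, 18.8]
tcp_rot: [3.141, 0.697, 1.458]
contact_force: [-0.7, 12.0, 10.7]
opening: 0.464
grasp_force: 52.4
```

Run:
```python
from h import *
s,gp,R0,xv=status()
e=R0.T@np.array([*xv,0]);print('push dir in tool',e,'up',R0.T@[0,0,1])
a=save('scene','pics/s4.png'); cv2.imwrite('pics/c4.png',cv2.resize(a[80:240,60:340,::-1],(798,456),interpolation=cv2.INTER_CUBIC))
```

```text
t 6.7 tip x 9.9 y 0.0 z 33.4 F along -11.8 Fz 10.7 grip 52.437257738783956 open 39.63714583669998 yaw -1.683 lean 39.9 [ 0.24  0.72  1.82 -0.77  1.04  0.91]
push dir in tool [-7.66842593e-01  1.76162970e-04  6.41835186e-01] up [-6.41835092e-01  3.97113643e-04 -7.66842589e-01]
```

View pics/c4.png

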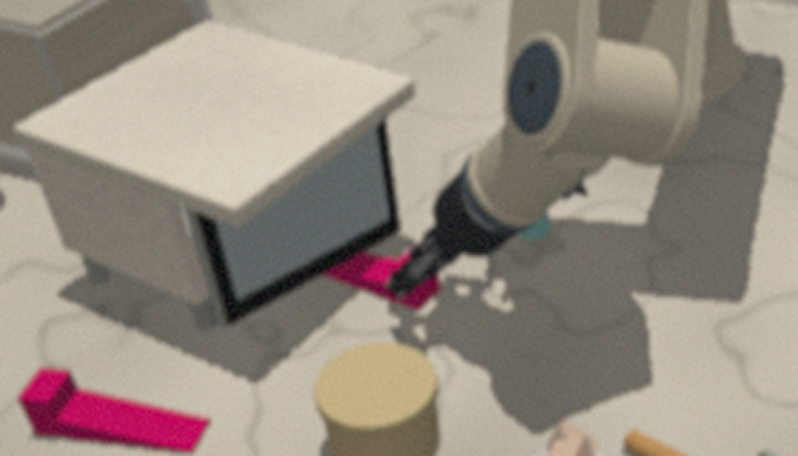

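The door is partly closed (about 0.3 rad), with the wedge straight under its free half. The green roller at (535,228) is undisturbed. I continue slowly.

Emit:
drive_tool:
  plan:
    - {"x": -0.083, "y": 0, "z": 0.056, "ax": 0, "ay": 0, "az": 0, "hand": 30}
    - {"x": -0.16, "y": 0, "z": 0.12, "ax": 0, "ay": 0, "az": 0, "hand": 30}
    - {"x": -0.236, "y": 0, "z": 0.185, "ax": 0, "ay": 0, "az": 0, "hand": 30}
    - {"x": -0.313, "y": 0, "z": 0.249, "ax": 0, "ay": 0, "az": 0, "hand": 30}
    - {"x": -0.39, "y": 0, "z": 0.313, "ax": 0, "ay": 0, "az": 0, "hand": 30}
    - {"x": -0.466, "y": 0, "z": 0.377, "ax": 0, "ay": 0, "az": 0, "hand": 30}

```text
clock: 7.35
eef_pos: [560.8, -101.7, 18.8]
tcp_rot: [-3.141, 0.697, 1.459]
contact_force: [-1.2, 10.4, 6.5]
opening: 0.462
grasp_force: 51.8
```

Run:
```python
from h import *
s,gp,R0,xv=status()
a=save('scene','pics/s5.png')
```

```text
t 7.35 tip x 40.0 y -0.6 z 33.4 F along -10.2 Fz 6.5 grip 51.78399447351694 open 39.46802827668278 yaw -1.684 lean 39.9 [ 0.19  0.71  1.84 -0.8   1.01  0.89]
```

Emit:
drive_tool:
  plan:
    - {"x": -0.031, "y": 0, "z": 0.026, "ax": 0, "ay": 0, "az": 0, "hand": 30}
    - {"x": -0.061, "y": 0, "z": 0.051, "ax": 0, "ay": 0, "az": 0, "hand": 30}
    - {"x": -0.092, "y": 0, "z": 0.077, "ax": 0, "ay": 0, "az": 0, "hand": 30}

```text
clock: 7.7
eef_pos: [560.2, -107.5, 18.8]
tcp_rot: [-3.141, 0.697, 1.459]
contact_force: [-0.3, 10.0, 5.7]
opening: 0.463
grasp_force: 51.9
```

Run:
```python
from h import *
s,gp,R0,xv=status()
a=save('scene','pics/s6.png'); cv2.imwrite('pics/c6.png',cv2.resize(a[80:200,80:280,::-1],(800,480),interpolation=cv2.INTER_CUBIC))
```

```text
t 7.7 tip x 45.8 y -0.5 z 33.4 F along -9.9 Fz 5.7 grip 51.85746438335627 open 39.570220831256265 yaw -1.683 lean 39.9 [ 0.19  0.71  1.84 -0.81  1.01  0.89]
```

View pics/c6.png

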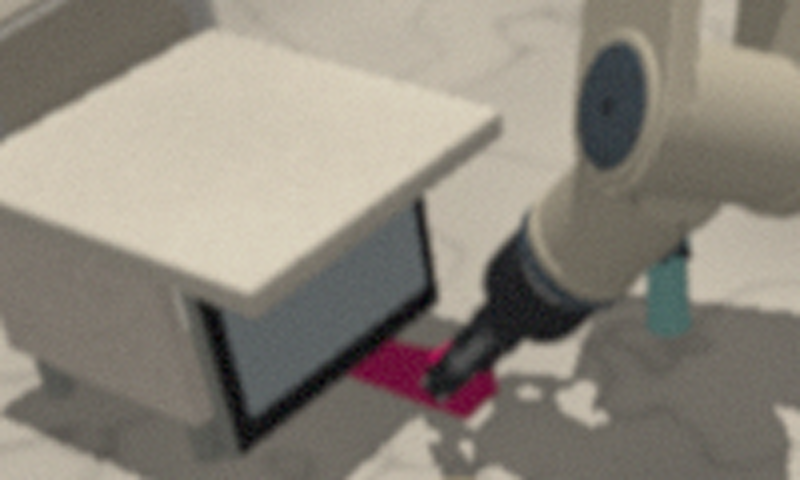

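The door's lower free corner is now at crop (435,300), and the roller at (668,300) sits just beyond the wrist camera at (683,250) in this view. I check the door angle and the camera-to-roller distance.

Run:
```python
from h import *
c=imaging.camera_info('wrist'); print('cam',-np.array(c['R']).T@c['t'],'roller (420,4)')
xv=np.array([np.cos(SYAW),np.sin(SYAW)]); yv=np.array([-xv[1],xv[0]]); H=SEAT+138*yv
for a in(0,.05,.1,.15,.2,.25,.3):
    e=H-216*(np.cos(a)*yv+np.sin(a)*xv)
    print(a,[((proj('scene',[*e,z])-80)*4).round(0).tolist() for z in(12,18)])
```

```text
cam [578.19739352  43.11020753  77.1438758 ] roller (420,4)
0 [[431.0, 300.0], [430.0, 294.0]]
0.05 [[442.0, 304.0], [441.0, 298.0]]
0.1 [[452.0, 308.0], [451.0, 302.0]]
0.15 [[462.0, 313.0], [461.0, 307.0]]
0.2 [[472.0, 318.0], [471.0, 312.0]]
0.25 [[481.0, 324.0], [480.0, 317.0]]
0.3 [[490.0, 330.0], [489.0, 323.0]]
```

The door is within about 0.02 rad of shut and the roller is 160 mm away. From here I tap in 1 mm steps and watch the force.

Emit:
drive_tool:
  plan:
    - {"x": -0.015, "y": 0, "z": 0.013, "ax": 0, "ay": 0, "az": 0, "hand": 30}
    - {"x": -0.015, "y": 0, "z": 0.013, "ax": 0, "ay": 0, "az": 0, "hand": 30}

```text
clock: 7.95
eef_pos: [560.1, -108.6, 18.8]
tcp_rot: [-3.141, 0.697, 1.459]
contact_force: [-0.8, 9.0, 6.3]
opening: 0.462
grasp_force: 51.8
```

Emit:
drive_tool:
  plan:
    - {"x": -0.015, "y": 0, "z": 0.013, "ax": 0, "ay": 0, "az": 0, "hand": 30}
    - {"x": -0.015, "y": 0, "z": 0.013, "ax": 0, "ay": 0, "az": 0, "hand": 30}

```text
clock: 8.15
eef_pos: [560.1, -109.5, 18.8]
tcp_rot: [-3.141, 0.697, 1.459]
contact_force: [-1.3, 10.8, 6.2]
opening: 0.461
grasp_force: 51.9
```

Emit:
drive_tool:
  plan:
    - {"x": -0.015, "y": 0, "z": 0.013, "ax": 0, "ay": 0, "az": 0, "hand": 30}
    - {"x": -0.015, "y": 0, "z": 0.013, "ax": 0, "ay": 0, "az": 0, "hand": 30}

```text
clock: 8.35
eef_pos: [560.0, -110.4, 18.8]
tcp_rot: [-3.141, 0.697, 1.459]
contact_force: [-0.3, 11.4, 6.6]
opening: 0.462
grasp_force: 51.9
```

Emit:
drive_tool:
  plan:
    - {"x": -0.015, "y": 0, "z": 0.013, "ax": 0, "ay": 0, "az": 0, "hand": 30}
    - {"x": -0.031, "y": 0, "z": 0.026, "ax": 0, "ay": 0, "az": 0, "hand": 30}
    - {"x": -0.031, "y": 0, "z": 0.026, "ax": 0, "ay": 0, "az": 0, "hand": 30}

```text
clock: 8.65
eef_pos: [559.8, -112.4, 18.8]
tcp_rot: [-3.141, 0.697, 1.459]
contact_force: [0.1, 11.7, 6.0]
opening: 0.461
grasp_force: 51.9
```

Emit:
drive_tool:
  plan:
    - {"x": -0.015, "y": 0, "z": 0.013, "ax": 0, "ay": 0, "az": 0, "hand": 30}
    - {"x": -0.015, "y": 0, "z": 0.013, "ax": 0, "ay": 0, "az": 0, "hand": 30}

```text
clock: 8.85
eef_pos: [559.8, -113.0, 18.8]
tcp_rot: [-3.142, 0.696, 1.458]
contact_force: [-0.8, 12.8, 7.6]
opening: 0.463
grasp_force: 52.2
```

Emit:
drive_tool:
  plan:
    - {"x": -0.015, "y": 0, "z": 0.013, "ax": 0, "ay": 0, "az": 0, "hand": 30}
    - {"x": -0.015, "y": 0, "z": 0.013, "ax": 0, "ay": 0, "az": 0, "hand": 30}

```text
clock: 9.05
eef_pos: [559.9, -113.6, 18.8]
tcp_rot: [3.141, 0.696, 1.458]
contact_force: [-0.9, 16.9, 8.7]
opening: 0.462
grasp_force: 52.5
```

Emit:
drive_tool:
  plan:
    - {"x": -0.008, "y": 0, "z": 0.007, "ax": 0, "ay": 0, "az": 0, "hand": 30}
    - {"x": -0.008, "y": 0, "z": 0.007, "ax": 0, "ay": 0, "az": 0, "hand": 30}

```text
clock: 9.25
eef_pos: [559.9, -113.8, 18.8]
tcp_rot: [3.141, 0.695, 1.458]
contact_force: [-1.0, 18.9, 9.4]
opening: 0.463
grasp_force: 52.8
```

Run:
```python
from h import *
status()
```

```text
t 9.25 tip x 52.1 y -0.1 z 33.4 F along -18.7 Fz 9.4 grip 52.78407479636371 open 39.56843431993606 yaw -1.683 lean 39.8 [ 0.17  0.71  1.85 -0.82  1.    0.89]
```

Emit:
drive_tool:
  plan:
    - {"x": -0.01, "y": 0, "z": 0.008, "ax": 0, "ay": 0, "az": 0, "hand": 30}
    - {"x": -0.01, "y": 0, "z": 0.008, "ax": 0, "ay": 0, "az": 0, "hand": 30}

```text
clock: 9.45
eef_pos: [560.0, -114.3, 18.8]
tcp_rot: [3.141, 0.695, 1.458]
contact_force: [-1.9, 19.9, 10.4]
opening: 0.46
grasp_force: 53.0
```

Emit:
drive_tool:
  plan:
    - {"x": 0, "y": 0, "z": 0, "ax": 0, "ay": 0, "az": 0, "hand": 70}
    - {"x": 0, "y": 0, "z": 0, "ax": 0, "ay": 0, "az": 0, "hand": 70}
    - {"x": 0, "y": 0, "z": 0, "ax": 0, "ay": 0, "az": 0, "hand": 70}
    - {"x": 0, "y": 0, "z": 0, "ax": 0, "ay": 0, "az": 0, "hand": 70}

```text
clock: 9.85
eef_pos: [558.9, -116.9, 18.7]
tcp_rot: [-3.139, 0.699, 1.459]
contact_force: [-0.4, -0.5, -0.3]
opening: 0.818
grasp_force: 0.0
```

Run:
```python
from h import *
status()
```

```text
t 9.85 tip x 55.3 y -0.7 z 33.3 F along 0.6 Fz -0.3 grip 0.0 open 69.85103667424525 yaw -1.684 lean 40.0 [ 0.17  0.71  1.85 -0.82  1.    0.89]
```

Released cleanly. I retreat along the fingers, away from the box, and look.

Emit:
drive_tool:
  plan:
    - {"x": 0, "y": 0, "z": -0.3, "ax": 0, "ay": 0, "az": 0, "hand": 70}
    - {"x": 0, "y": 0, "z": -0.8, "ax": 0, "ay": 0, "az": 0, "hand": 70}
    - {"x": 0, "y": 0, "z": -1.4, "ax": 0, "ay": 0, "az": 0, "hand": 70}
    - {"x": 0, "y": 0, "z": -2.0, "ax": 0, "ay": 0, "az": 0, "hand": 70}
    - {"x": 0, "y": 0, "z": -2.5, "ax": 0, "ay": 0, "az": 0, "hand": 70}
    - {"x": 0, "y": 0, "z": -2.8, "ax": 0, "ay": 0, "az": 0, "hand": 70}
    - {"x": 0, "y": 0, "z": -2.8, "ax": 0, "ay": 0, "az": 0, "hand": 70}

```text
clock: 10.55
eef_pos: [570.7, -25.6, 127.9]
tcp_rot: [3.139, 0.697, 1.458]
contact_force: [-0.1, -0.3, -0.6]
opening: 0.824
grasp_force: 0.0
```

Run:
```python
from h import *
s=status()[0]; print(s['contact_force'])
a=save('scene','pics/s7.png'); cv2.imwrite('pics/c7.png',cv2.resize(a[80:200,80:280,::-1],(800,480),interpolation=cv2.INTER_CUBIC))
xv=np.array([np.cos(SYAW),np.sin(SYAW)])
for d in(45,50,52,55,60): print(d,'heel blk top', ((proj('scene',[*(SEAT+xv*(d-135)),48])-80)*4).round(0))
b=save('top','pics/t7.png')
p0=cv2.imread('pics/t0.png').astype(int); m=(abs(p0-b[:,:,::-1]).max(2)>40)
for nm,(x,y) in dict(rb=(291,258),ra=(144,187),cr=(230,142),cream=(289,137),wh=(137,271),brush=(188,157)).items(): print(nm,m[y-12:y+12,x-12:x+12].sum())
```

```text
t 10.55 tip x -36.8 y 0.7 z 142.5 F along 0.4 Fz -0.6 grip 0.0 open 70.35121109113757 yaw -1.682 lean 39.9 [ 0.31  0.57  1.76 -0.67  1.23  0.79]
[-0.09551515 -0.34570402 -0.57345282]
45 heel blk top [458. 349.]
50 heel blk top [453. 347.]
52 heel blk top [451. 346.]
55 heel blk top [447. 345.]
60 heel blk top [442. 343.]
rb 330
ra 0
cr 251
cream 0
wh 0
brush 7
```

View pics/c7.png

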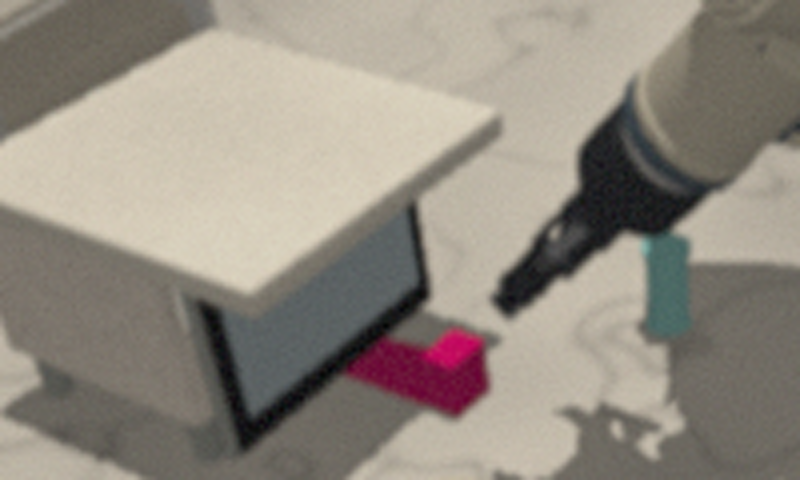

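The door stays shut (free lower corner at (428,297), predicted shut (431,300)). The block top is at (453,347), which puts the tip at about 50 mm past the face. The roller is unmoved. My hand was also pressing down during the push, so part of the 20 N was counter drag. I add one purely level tap on the heel with shut fingers to make sure of the jam, after checking the crystal.

Emit:
drive_tool:
  plan:
    - {"x": 0.1, "y": 0, "z": 0.2, "ax": 0, "ay": 0, "az": 0, "hand": 0}
    - {"x": 0.4, "y": 0, "z": 0.7, "ax": 0, "ay": 0, "az": 0, "hand": 0}
    - {"x": 0.7, "y": 0, "z": 1.2, "ax": 0, "ay": 0, "az": 0, "hand": 0}
    - {"x": 1.0, "y": 0, "z": 1.7, "ax": 0, "ay": 0, "az": 0, "hand": 0}
    - {"x": 1.1, "y": 0, "z": 1.9, "ax": 0, "ay": 0, "az": 0, "hand": 0}
    - {"x": 1.15, "y": 0, "z": 1.98, "ax": 0, "ay": 0, "az": 0, "hand": 0}
    - {"x": 1.15, "y": 0, "z": 1.98, "ax": 0, "ay": 0, "az": 0, "hand": 0}
    - {"x": 1.15, "y": 0, "z": 1.98, "ax": 0, "ay": 0, "az": 0, "hand": 0}

```text
clock: 11.45
eef_pos: [567.8, -46.5, 14.1]
tcp_rot: [3.141, 0.698, 1.458]
contact_force: [0.4, 0.4, -0.1]
opening: 0.0
grasp_force: 0.0
```

Run:
```python
from h import *
s,gp,R0,xv=status(); print('tcp',s['eef_pos'],'tcp x',(s['eef_pos'][:2]-SEAT)@xv, s['contact_force'])
a=cv2.imread('pics/s0.png').astype(int); b=cv2.imread('pics/s7.png').astype(int); m=abs(a-b).max(2)>40
print('crystal diff',m[228:268,238:282].sum(),'roller',m[135:168,238:256].sum(),'brush',m[230:275,285:355].sum())
```

```text
t 11.45 tip x -15.7 y 0.2 z 28.7 F along -0.4 Fz -0.1 grip 0.0 open 0.014363514112410184 yaw -1.683 lean 40.0 [ 0.28  0.74  1.79 -0.75  1.06  0.92]
tcp [567.76610856 -46.48692501  14.14967629] tcp x -138.50184112821213 [ 0.41104827  0.37535309 -0.05068556]
crystal diff 138 roller 206 brush 0
```

Emit:
drive_tool:
  plan:
    - {"x": -0.12, "y": 0, "z": 0.1, "ax": 0, "ay": 0, "az": 0, "hand": 0}
    - {"x": -0.24, "y": 0, "z": 0.201, "ax": 0, "ay": 0, "az": 0, "hand": 0}
    - {"x": -0.34, "y": 0, "z": 0.285, "ax": 0, "ay": 0, "az": 0, "hand": 0}
    - {"x": -0.398, "y": 0, "z": 0.334, "ax": 0, "ay": 0, "az": 0, "hand": 0}
    - {"x": -0.398, "y": 0, "z": 0.334, "ax": 0, "ay": 0, "az": 0, "hand": 0}

```text
clock: 11.95
eef_pos: [564.0, -73.1, 13.6]
tcp_rot: [-3.14, 0.698, 1.458]
contact_force: [0.9, 0.4, 0.3]
opening: -0.002
grasp_force: 0.0
```

Emit:
drive_tool:
  plan:
    - {"x": -0.03, "y": 0, "z": 0.025, "ax": 0, "ay": 0, "az": 0, "hand": 0}
    - {"x": -0.046, "y": 0, "z": 0.038, "ax": 0, "ay": 0, "az": 0, "hand": 0}
    - {"x": -0.046, "y": 0, "z": 0.038, "ax": 0, "ay": 0, "az": 0, "hand": 0}

```text
clock: 12.25
eef_pos: [563.9, -75.3, 13.3]
tcp_rot: [-3.14, 0.698, 1.459]
contact_force: [-0.7, -0.4, 0.0]
opening: 0.001
grasp_force: 0.0
```

Emit:
drive_tool:
  plan:
    - {"x": -0.015, "y": 0, "z": 0.013, "ax": 0, "ay": 0, "az": 0, "hand": 0}
    - {"x": -0.031, "y": 0, "z": 0.026, "ax": 0, "ay": 0, "az": 0, "hand": 0}
    - {"x": -0.031, "y": 0, "z": 0.026, "ax": 0, "ay": 0, "az": 0, "hand": 0}

```text
clock: 12.55
eef_pos: [563.7, -77.4, 13.4]
tcp_rot: [-3.14, 0.698, 1.459]
contact_force: [-1.3, -0.2, -0.0]
opening: 0.002
grasp_force: 0.0
```

Emit:
drive_tool:
  plan:
    - {"x": -0.015, "y": 0, "z": 0.013, "ax": 0, "ay": 0, "az": 0, "hand": 0}
    - {"x": -0.031, "y": 0, "z": 0.026, "ax": 0, "ay": 0, "az": 0, "hand": 0}
    - {"x": -0.031, "y": 0, "z": 0.026, "ax": 0, "ay": 0, "az": 0, "hand": 0}

```text
clock: 12.85
eef_pos: [563.4, -79.5, 13.4]
tcp_rot: [-3.14, 0.698, 1.459]
contact_force: [-0.6, 0.1, -0.8]
opening: 0.003
grasp_force: 0.0
```

Emit:
drive_tool:
  plan:
    - {"x": -0.015, "y": 0, "z": 0.013, "ax": 0, "ay": 0, "az": 0, "hand": 0}
    - {"x": -0.015, "y": 0, "z": 0.013, "ax": 0, "ay": 0, "az": 0, "hand": 0}

```text
clock: 13.05
eef_pos: [563.5, -79.9, 13.4]
tcp_rot: [-3.141, 0.697, 1.459]
contact_force: [-0.9, 3.8, 1.1]
opening: -0.001
grasp_force: 1.9
```

Emit:
drive_tool:
  plan:
    - {"x": -0.015, "y": 0, "z": 0.013, "ax": 0, "ay": 0, "az": 0, "hand": 0}
    - {"x": -0.015, "y": 0, "z": 0.013, "ax": 0, "ay": 0, "az": 0, "hand": 0}

```text
clock: 13.25
eef_pos: [563.5, -80.0, 13.4]
tcp_rot: [3.142, 0.696, 1.458]
contact_force: [-2.5, 10.6, 3.4]
opening: -0.0
grasp_force: 5.2
```

Contact is made, and the wedge holds against 10.6 N. A little more.

Emit:
drive_tool:
  plan:
    - {"x": -0.008, "y": 0, "z": 0.006, "ax": 0, "ay": 0, "az": 0, "hand": 0}
    - {"x": -0.008, "y": 0, "z": 0.006, "ax": 0, "ay": 0, "az": 0, "hand": 0}

```text
clock: 13.45
eef_pos: [563.6, -80.2, 13.3]
tcp_rot: [3.141, 0.696, 1.458]
contact_force: [-2.5, 12.4, 4.1]
opening: -0.001
grasp_force: 6.4
```

Emit:
drive_tool:
  plan:
    - {"x": -0.008, "y": 0, "z": 0.006, "ax": 0, "ay": 0, "az": 0, "hand": 0}
    - {"x": -0.008, "y": 0, "z": 0.006, "ax": 0, "ay": 0, "az": 0, "hand": 0}

```text
clock: 13.65
eef_pos: [563.8, -80.3, 13.4]
tcp_rot: [3.141, 0.695, 1.458]
contact_force: [-1.4, 15.1, 5.0]
opening: 0.003
grasp_force: 7.4
```

Emit:
drive_tool:
  plan:
    - {"x": -0.008, "y": 0, "z": 0.006, "ax": 0, "ay": 0, "az": 0, "hand": 0}
    - {"x": -0.008, "y": 0, "z": 0.006, "ax": 0, "ay": 0, "az": 0, "hand": 0}

```text
clock: 13.85
eef_pos: [563.9, -80.5, 13.3]
tcp_rot: [3.14, 0.695, 1.458]
contact_force: [-1.6, 16.8, 5.1]
opening: -0.002
grasp_force: 8.3
```

Emit:
drive_tool:
  plan:
    - {"x": -0.006, "y": 0, "z": 0.005, "ax": 0, "ay": 0, "az": 0, "hand": 0}
    - {"x": -0.006, "y": 0, "z": 0.005, "ax": 0, "ay": 0, "az": 0, "hand": 0}

```text
clock: 14.05
eef_pos: [564.1, -80.7, 13.4]
tcp_rot: [3.14, 0.694, 1.458]
contact_force: [-2.4, 17.6, 5.2]
opening: 0.0
grasp_force: 8.9
```

The level push reached 17.6 N, inside the wanted 15–20 N. I back away and hand in after one last look.

Emit:
drive_tool:
  plan:
    - {"x": 0.1, "y": 0, "z": -0.084, "ax": 0, "ay": 0, "az": 0, "hand": 0}
    - {"x": 0.4, "y": 0, "z": -0.336, "ax": 0, "ay": 0, "az": 0, "hand": 0}
    - {"x": 0.4, "y": 0, "z": -0.9, "ax": 0, "ay": 0, "az": 0, "hand": 0}
    - {"x": 0.2, "y": 0, "z": -1.6, "ax": 0, "ay": 0, "az": 0, "hand": 0}
    - {"x": 0.0, "y": 0, "z": -2.3, "ax": 0, "ay": 0, "az": 0, "hand": 0}
    - {"x": -0.2, "y": 0, "z": -3.0, "ax": 0, "ay": 0, "az": 0, "hand": 0}
    - {"x": -0.3, "y": 0, "z": -3.2, "ax": 0, "ay": 0, "az": 0, "hand": 0}
    - {"x": -0.3, "y": 0, "z": -3.2, "ax": 0, "ay": 0, "az": 0, "hand": 0}

```text
clock: 14.85
eef_pos: [574.3, 8.1, 147.0]
tcp_rot: [3.139, 0.697, 1.457]
contact_force: [0.6, -0.2, -0.5]
opening: -0.001
grasp_force: 0.0
```

Run:
```python
from h import *
s=status()[0]; print(s['contact_force'],s['qvel'].round(3))
a=save('scene','pics/s9.png'); cv2.imwrite('pics/c9.png',cv2.resize(a[90:300,80:360,::-1],(800,600),interpolation=cv2.INTER_CUBIC))
```

```text
t 14.85 tip x -70.7 y 0.5 z 161.6 F along 0.1 Fz -0.5 grip 0.0 open -0.061909161881944466 yaw -1.683 lean 40.0 [ 0.36  0.56  1.72 -0.64  1.29  0.79]
[ 0.59509697 -0.182115   -0.46464268] [-0.014  0.038  0.039 -0.001 -0.03   0.015]
```

View pics/c9.png

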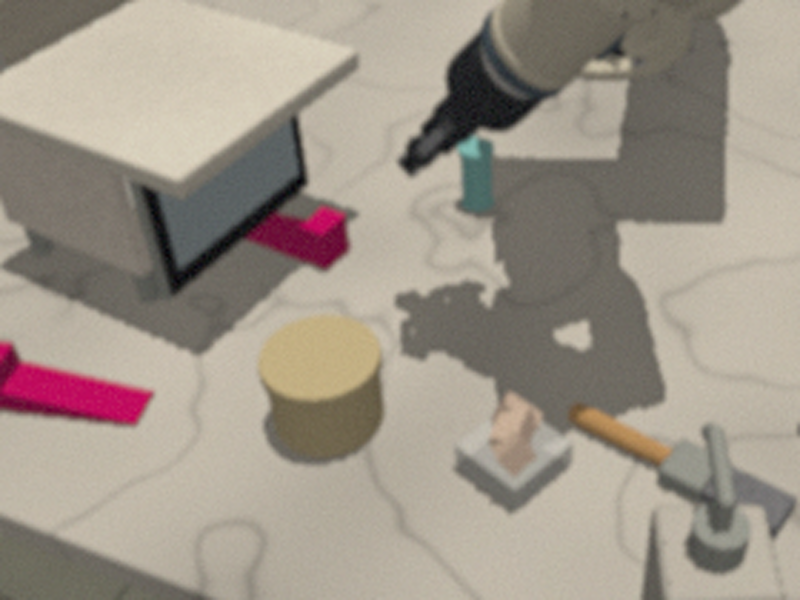

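The door is shut (free corner at (305,185)) with the wedge flat under it (heel at (325,235)). The hand is clear, and the roller (477,175), crystal (515,450), cream box and brush are all in place.

```bash
python3 -c "
from rig import r
print(r.sign_off())"
```

```text
the job is handed in; nothing more can be done
None
```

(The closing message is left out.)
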